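# Snap the two open locking tabs of a food tub under its rim

### The job

Two lidded food tubs stand on the dish table, and one of them still has the locking tabs at its two ends open. With a fingertip, push each open tab over and down and press it in against the tub until its catch clicks under the tub's rim and it stays shut by itself. Press without banging, do not lift, tip or shove the tub out of its place, and leave the other tub, the bottle, the saucers and the beaker alone.

Things in the scene. Friction and masses are not known exactly. Their poses are not given: they have to be found in the camera images.
- tub: the tub to close: grey plastic, 200 mm long (its y), 150 mm wide (its x), 126 mm high with its white lid on; 2.4 kg, loose. Origin: centre of the underside, z up. A rim stands out 8 mm beyond the walls; its edge, turned down to 105 mm height, is the lip that the catches snap beneath. The lid (116 to 122 mm) reaches as far. Long-side tabs are shut and fixed; those at the ends (+y, -y) are open.
- tab_a (a joint): fold angle (rad) of the white tab at the tub's +y end: negative = standing up, 0 = straight out level with the lid, 1.57 = hanging down along the end wall. From about 1.1 to 1.5 its catch rides over the lip (3 to 5 N near the free edge), then clicks in and rests at about 1.53; stop 1.60. Let go before the click, it springs back to about 0.6. Untouched, it stays as it is.
- tab_b (a joint): the same for the tab at the tub's -y end
- tab_a_hinge (a point): middle of tab_a's hinge line, 10 mm outside the end wall, 119 mm above the table. The tab is a plate 70 mm wide along the hinge, 42 mm long from hinge to free edge; shut, its outer face lies 3 mm outside the hinge. A catch rib, 52 mm long, stands 9 mm out of its inner face, 13 mm from the hinge. Axes turn with the tab: x hinge to free edge, y along it, z out of the outer face.
- tab_a_edge (a point): middle of tab_a's free edge, 42 mm from the hinge; axes as tab_a_hinge
- tab_b_hinge (a point): the same point on tab_b, at the tub's -y end
- tab_b_edge (a point): middle of tab_b's free edge; axes as tab_b_hinge
- full_tub: bystander: a like tub, with all four tabs shut. Origin: centre of the underside, z up, long side along y
- soap: bystander: yellow detergent bottle, 68 mm across, 210 mm high. Origin: centre of the underside
- saucers: bystander: pile of four white saucers, 130 mm across, 43 mm high. Origin: centre of the underside
- beaker: bystander: open steel beaker, 88 mm across, 115 mm high. Origin: centre of the underside

How it is judged:
By the outcome, as a careful person would: the job done as asked, in the order asked, and still so for the second after the job is handed in, with the robot touching nothing.
It also fails if it takes over 48 s, if anything falls off the work surface, if the arm or the gripper's body presses on something with over 40 N, if the wrist force passes 120 N, or if a joint passes its speed limit or range.

### The arm

A 6-joint arm with a two-finger parallel gripper is mounted at the origin on the work surface. World frame = base frame: x ahead of the robot, y to its left, z up, the work surface at z = 0. Lengths are in m, angles in rad, forces in N, time in s.
With the tool pointing down it reaches from about 0.35 to 0.725 m from the base axis. Payload 4.3 kg.
Tool frame: the origin (TCP) lies at the very end of the fingers, on their centre line; the grasp point (between the pads) lies 19 mm behind it (bot.grasp_offset is the distance from the TCP to the grasp point, in m); z points along the fingers, y is the direction in which the jaws open and shut (so a half turn about z gives the same grasp; the last joint's range is limited). The gripper opens to 85 mm and grips with 20 to 120 N. Pads are 22 mm wide; open, the fingers measure 114 mm over their backs; the gripper's body (76 mm by 85 mm) begins 54 mm behind the grasp point. The pads swing forward as they close: fully open they stand 13 mm farther back than shut.
Start: joints at [-1.296, 0.377, 0.081, 1.274, 0, 1.46], TCP at [0.216, -0.533, 0.231] pointing down, gripper open.
Joint ranges: [-2.72, 2.72], [-0.84, 1.66], [-1.02, 1.22], [-1.77, 2.12], [-1.37, 1.28], [-3.14, 3.14]. Speed limits (rad/s): [2.57, 2.57, 3.14, 3.14, 3.14, 3.14].

### API

Orientations are given as a unit quaternion [w, x, y, z].
In Python, from rig import bot gives the robot as it stands. The module is installed in compiled form; this text tells all that it offers.
- The arm moves only by the tool jog_arm, never from a script. Its argument "motion" is a list of rows, each a list of 3 entries, a list of its own where there are three numbers: the shift along the tool's x, y, z in cm, then the turn, a rotation vector about the tool's x, y, z in rad, then the opening in per cent of the stroke, from 0 (shut) to 100 (fully open). A call has 1 to 20 rows; each row is the pose to reach, as a shift and turn from the pose commanded when the call began, along the tool's axes at that moment; what a row does not reach only later rows make up. A row lasts 1/12 s, in which the tool goes at most 41.7 mm and 7.16 degrees, less where a joint would pass 70% of its speed; a pose out of reach is approached as far as the arm can. A call with a gripper value outside its range is refused whole. The fingers move at their own pace and stop on an object; "force" is the grip in N (left out, the last holds). Time passes only in rows, so rows that repeat a pose let the fingers close. It gives the time, the measured TCP pose, the force and the opening at its end, in the units of the state.
- bot.get_state(): the state, without advancing time (a new reading comes with each control period).
- bot.capture(name): name is "scene" or "side" or "wrist"; returns the picture (384x512x3 uint8, red, green, blue); there is no depth.
- bot.camera_info(name): a dict with "mtx" (3x3 intrinsics, pixels), "extrinsics" (4x4, takes a point from camera to world coordinates); the wrist camera has in their place "hand_eye" (4x4, takes a point from camera to tool coordinates, whose origin is the TCP and whose axes are the flange's). Camera axes: x right, y down, z forward; pixel columns grow to the right and rows downward; lengths in m; the calibration is good to about 2 mm. The wrist camera is an equidistant fisheye: a pixel r from the principal point sees the ray r / f radians off the axis. A picture is of the moment at which its call begins: read the wrist's pose just before it. camera_info takes no time and is no camera call.
- bot.sign_off(): hands the job in, once; it reports no verdict.
The state is a dict: "clock": time; "joint_positions": joint angles; "joint_velocities": joint speeds; "tau": joint torques, N m; "tcp_pos": TCP position; "tcp_rot": TCP orientation; "contact_force": force on the tool from outside, world axes, zero at the start; "ft_torque": the same for the moment, N m; "width": finger opening in m.
Only numpy, scipy, OpenCV 4.12 (cv2) and the standard library are available. Lean on these libraries where they do the work, as an engineer would, in place of code of your own. Each camera call takes 0.05 s, during which the arm holds its last target. There are 200 camera calls.

## Working session

There is one attempt and no reset: what is moved stays moved. The work goes in short steps, Python scripts to look and compute and a tool call to move; the robot and the scene stay as the last step left them, time stands still between calls to the robot, and variables do not carry over. Pictures are saved under pics/ and viewed, about 8 in all and at most 12, crops included, and the job is handed in when it is done.

Besides the shell and the picture viewer there is one more tool, called after "Request:" by a JSON object that holds its "method" and its "body". jog_arm: Moves the arm, as the interface text tells. Its arguments: {"type":"object","properties":{"motion":{"type":"array","items":{"type":"array"}},"force":{"type":"number"}},"required":["motion"]}

```bash
mkdir -p pics; python3 - <<'E'
from rig import bot
import cv2,numpy as np
np.set_printoptions(precision=4,suppress=True)
s=bot.get_state();print(s)
for n in("scene","side","wrist"):
    im=bot.capture(n);cv2.imwrite(f"pics/{n}0.png",im[...,::-1]);print(n,bot.camera_info(n))
a=[cv2.imread(f"pics/{n}0.png") for n in("scene","side")]
E
```

```text
{'clock': 0.0, 'joint_positions': array([-1.2963,  0.3781,  0.0796,  1.2744,  0.    ,  1.4605]), 'joint_velocities': array([ 0.0009, -0.0009,  0.0007,  0.0009,  0.0016, -0.0012]), 'tau': array([  0.0004, -46.3609,  26.9871,   0.0211,  -0.0001,   0.    ]), 'tcp_pos': array([ 0.2157, -0.5323,  0.2304]), 'tcp_rot': array([-0.001 ,  0.9815,  0.1912, -0.0001]), 'contact_force': array([ 0.1487, -0.065 , -0.6277]), 'ft_torque': array([-0.0117,  0.0155,  0.0044]), 'width': 0.08545288329842322}
scene {'mtx': array([[404.785 ,   0.    , 247.9118],
       [  0.    , 404.785 , 193.5232],
       [  0.    ,   0.    ,   1.    ]]), 'extrinsics': array([[ 0.7304,  0.5294, -0.4316,  1.1188],
       [ 0.683 , -0.5695,  0.4573, -0.5533],
       [-0.0037, -0.6288, -0.7775,  1.0004],
       [ 0.    ,  0.    ,  0.    ,  1.    ]])}
side {'mtx': array([[438.8136,   0.    , 254.3732],
       [  0.    , 438.8136, 196.7191],
       [  0.    ,   0.    ,   1.    ]]), 'extrinsics': array([[-0.7641, -0.4174,  0.4918,  0.0889],
       [-0.6448,  0.514 , -0.5657,  0.5923],
       [-0.0166, -0.7494, -0.6619,  0.7841],
       [ 0.    ,  0.    ,  0.    ,  1.    ]])}
wrist {'mtx': array([[297.3186,   0.    , 255.0172],
       [  0.    , 297.3186, 194.8457],
       [  0.    ,   0.    ,   1.    ]]), 'hand_eye': array([[ 0.0001, -0.9538, -0.3004,  0.0766],
       [ 1.    ,  0.0003, -0.0005,  0.0001],
       [ 0.0006, -0.3004,  0.9538, -0.1421],
       [ 0.    ,  0.    ,  0.    ,  1.    ]])}
```

View pics/scene0.png

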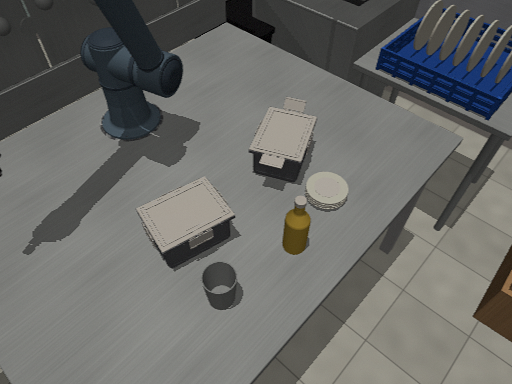

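View pics/side0.png

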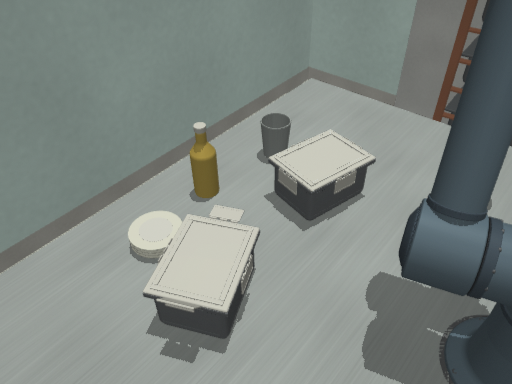

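The scene view shows the open tub with its lid centred near (284,133) and tabs at about (294,104) and (272,159). The full tub is near (185,215), the bottle (296,235), the saucers (327,190) and the beaker (220,285). In the side view the open tub is near (205,265), with one tab at (228,214) and the other at (180,304). Next I'll zoom in and find the lid contours.

```bash
cat > h.py <<'E'
from rig import bot
import cv2,numpy as np
np.set_printoptions(precision=4,suppress=True)
def ray(n,uv,z):
    c=bot.camera_info(n);K=c["mtx"];T=c["extrinsics"]
    uv=np.atleast_2d(uv).astype(float)
    d=(T[:3,:3]@np.linalg.solve(K,np.c_[uv,np.ones(len(uv))].T)).T
    o=T[:3,3];return o+d*((z-o[2])/d[:,2])[:,None]
def proj(n,P):
    c=bot.camera_info(n);T=np.linalg.inv(c["extrinsics"])
    p=c["mtx"]@(T[:3,:3]@np.atleast_2d(P).T+T[:3,3:]);return (p[:2]/p[2]).T
E
python3 - <<'E'
from h import *
a=cv2.imread("pics/scene0.png")[90:190,240:330]; b=cv2.imread("pics/side0.png")[195:335,135:275]
a=cv2.resize(a,(360,400),interpolation=cv2.INTER_CUBIC);b=cv2.resize(b,(400,400),interpolation=cv2.INTER_CUBIC)
cv2.imwrite("pics/z.png",np.hstack([a,b]))
for n,p in(("scene",(284,133)),("side",(205,262))):
    im=cv2.imread(f"pics/{n}0.png").astype(int)
    m=((im.min(2)>135)&(im[...,2]-im[...,0]>7)).astype(np.uint8)
    k,l,st,c=cv2.connectedComponentsWithStats(m)
    for i in range(1,k):
        if st[i,4]>60: print(n,i,st[i],c[i])
    m=(m*255); cv2.imwrite(f"pics/m_{n}.png",m)
E
```

```text
scene 34 [ 249  107   67   61 2357] [282.4629 135.7658]
scene 64 [ 306  171   43   33 1054] [326.7666 187.0939]
scene 65 [ 136  176   98   76 3532] [183.699  212.9049]
scene 73 [489 190  23  14  72] [503.375  196.3472]
scene 83 [295 196  11   9  81] [300.2963 199.8395]
scene 91 [490 205  16  11  99] [497.3131 209.798 ]
scene 94 [409 207  23  12 119] [418.7983 213.9664]
scene 128 [409 236  18  14 101] [416.6832 243.1089]
scene 137 [384 249  23  33 164] [394.311  268.0366]
scene 140 [429 250  34  33 267] [447.    269.161]
scene 173 [475 281  15  12  67] [482.3433 286.3731]
scene 175 [434 282  20  16 193] [443.2642 290.0155]
scene 181 [383 288  14  18  94] [389.2128 295.3404]
scene 239 [334 325  30  25 244] [347.0205 337.2828]
scene 257 [352 342  41  42 441] [373.0884 367.0952]
scene 258 [314 345  22  17 110] [325.3273 353.6   ]
scene 277 [301 363  19  21 192] [309.901  375.8646]
side 6 [194 122  12   7  66] [199.2121 125.0303]
side 11 [ 269  130  106   61 3268] [321.075  159.0731]
side 42 [ 128  205  131  107 9133] [195.1529 255.2181]
```

View pics/z.png

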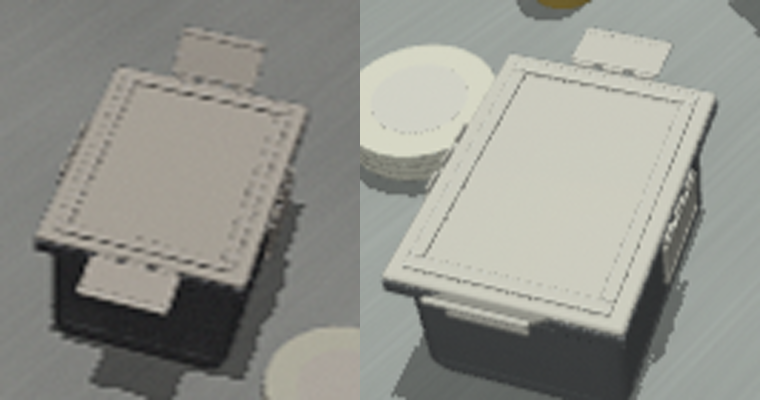

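```bash
python3 - <<'E'
from h import *
S=lambda p:np.array(p)/4+[240,90]
D=lambda p:(np.array(p)-[360,0])*.35+[135,195]
cs=ray("scene",S([(120,68),(308,105),(245,285),(38,240)]),.120)
cd=ray("side",D([(508,55),(717,95),(625,330),(385,283)]),.120)
print(cs,cd,sep="\n")
for c in(cs,cd):print(c.mean(0),np.linalg.norm(np.roll(c,-1,0)-c,axis=1),np.arctan2(*(np.roll(c,-1,0)-c).T[[1,0]]))
# triangulate tabs: correspondences unknown order; print rays at several heights
def tri(p,q):
    A=[ ]
    for n,uv in(("scene",p),("side",q)):
        c=bot.camera_info(n);T=c["extrinsics"];d=T[:3,:3]@np.linalg.solve(c["mtx"],[*uv,1]);A.append((T[:3,3],d/np.linalg.norm(d)))
    M=sum(np.eye(3)-np.outer(d,d) for o,d in A);b=sum((np.eye(3)-np.outer(d,d))@o for o,d in A)
    X=np.linalg.solve(M,b);return X
for nm,p in dict(far1=(183,28),far2=(268,42),near1=(77,292),near2=(168,313)).items():
    for z in(.085,.12,.155): print(nm,z,ray("scene",S(p),z)[0])
for nm,q in dict(up1=(585,28),up2=(672,42),lo1=(423,300),lo2=(530,330)).items():
    for z in(.085,.12,.155): print(nm,z,ray("side",D(q),z)[0])
for (n,p) in (("scene",(185,210)),("scene",(327,189)),("scene",(296,245)),("scene",(220,275))):print(ray(n,p,.03)[0],ray(n,p,.12)[0])
E
```

```text
[[0.4279 0.2902 0.12  ]
 [0.573  0.3599 0.12  ]
 [0.6622 0.1636 0.12  ]
 [0.5166 0.0931 0.12  ]]
[[0.66   0.1628 0.12  ]
 [0.5082 0.0943 0.12  ]
 [0.4227 0.2869 0.12  ]
 [0.5659 0.3593 0.12  ]]
[0.5449 0.2267 0.12  ] [0.161  0.2155 0.1618 0.2161] [ 0.4477 -1.1445 -2.6905  1.9937]
[0.5392 0.2258 0.12  ] [0.1665 0.2108 0.1604 0.2179] [-2.7177  1.9884  0.468  -1.1243]
far1 0.085 [0.4051 0.4045 0.085 ]
far1 0.12 [0.4324 0.3678 0.12  ]
far1 0.155 [0.4597 0.3312 0.155 ]
far2 0.085 [0.4735 0.4406 0.085 ]
far2 0.12 [0.4982 0.4026 0.12  ]
far2 0.155 [0.5229 0.3646 0.155 ]
near1 0.085 [0.5534 0.0978 0.085 ]
near1 0.12 [0.575  0.0729 0.12  ]
near1 0.155 [0.5966 0.048  0.155 ]
near2 0.085 [0.6192 0.1289 0.085 ]
near2 0.12 [0.6383 0.1028 0.12  ]
near2 0.155 [0.6574 0.0767 0.155 ]
up1 0.085 [0.6642 0.0774 0.085 ]
up1 0.12 [0.6354 0.1032 0.12  ]
up1 0.155 [0.6066 0.129  0.155 ]
up2 0.085 [0.5972 0.0447 0.085 ]
up2 0.12 [0.5718 0.0721 0.12  ]
up2 0.155 [0.5463 0.0996 0.155 ]
lo1 0.085 [0.5605 0.3396 0.085 ]
lo1 0.12 [0.5369 0.3523 0.12  ]
lo1 0.155 [0.5133 0.3649 0.155 ]
lo2 0.085 [0.4882 0.3103 0.085 ]
lo2 0.12 [0.4682 0.3245 0.12  ]
lo2 0.155 [0.4482 0.3386 0.155 ]
[ 0.4857 -0.1567  0.03  ] [ 0.5445 -0.1935  0.12  ]
[0.7479 0.1981 0.03  ] [0.7823 0.1284 0.12  ]
[ 0.8049 -0.0262  0.03  ] [ 0.8341 -0.0751  0.12  ]
[ 0.7158 -0.2359  0.03  ] [ 0.7531 -0.2654  0.12  ]
```

The two views agree on the tub: centre about (0.542, 0.226), x axis at yaw about 0.438. The -y tab is about level (θ≈0) and the +y tab stands up at about -0.86. My plan is a shut gripper pointing down with tool x along tub +y, pushing with the 22 mm-wide finger sides. First I'll travel high to above the +y end.

Request:
{"method": "jog_arm", "body": {"motion": [[[58.3, -66.1, 0], [0, 0, -1.624], 0], [[58.3, -66.1, 0], [0, 0, -1.624], 0], [[58.3, -66.1, 0], [0, 0, -1.624], 0], [[58.3, -66.1, 0], [0, 0, -1.624], 0], [[58.3, -66.1, 0], [0, 0, -1.624], 0], [[58.3, -66.1, 0], [0, 0, -1.624], 0], [[58.3, -66.1, 0], [0, 0, -1.624], 0], [[58.3, -66.1, 0], [0, 0, -1.624], 0], [[58.3, -66.1, 0], [0, 0, -1.624], 0], [[58.3, -66.1, 0], [0, 0, -1.624], 0], [[58.3, -66.1, 0], [0, 0, -1.624], 0], [[58.3, -66.1, 0], [0, 0, -1.624], 0], [[58.3, -66.1, 0], [0, 0, -1.624], 0], [[58.3, -66.1, 0], [0, 0, -1.624], 0], [[58.3, -66.1, 0], [0, 0, -1.624], 0], [[58.3, -66.1, 0], [0, 0, -1.624], 0], [[58.3, -66.1, 0], [0, 0, -1.624], 0], [[58.3, -66.1, 0], [0, 0, -1.624], 0], [[58.3, -66.1, 0], [0, 0, -1.624], 0], [[58.3, -66.1, 0], [0, 0, -1.624], 0]], "force": 40}}

```text
clock: 1.82
tcp_pos: [0.4921, 0.2554, 0.2309]
tcp_rot: [0.0, 0.536, 0.844, -0.0]
contact_force: [1.2, -1.0, 0.0]
width: -0.0001
```

```bash
cat >> h.py <<'E'
from scipy.spatial.transform import Rotation as Ro
C=np.array([.542,.2262]);PSI=.438
def tub(p):
    c,s=np.cos(PSI),np.sin(PSI);d=np.array(p[:2])-C
    return np.array([c*d[0]+s*d[1],-s*d[0]+c*d[1],p[2]])
def world(q):
    c,s=np.cos(PSI),np.sin(PSI);return np.array([C[0]+c*q[0]-s*q[1],C[1]+s*q[0]+c*q[1],q[2]])
def go(q):
    s=bot.get_state();R=Ro.from_quat(np.roll(s["tcp_rot"],-1)).as_matrix()
    return R.T@(world(q)-s["tcp_pos"])*100
def wray(s,uv,z):
    c=bot.camera_info("wrist");K=c["mtx"];H=c["hand_eye"];R=Ro.from_quat(np.roll(s["tcp_rot"],-1)).as_matrix()
    v=(np.array(uv,float)-K[:2,2])/K[0,0];r=np.linalg.norm(v)
    d=np.array([*(v/r*np.sin(r)),np.cos(r)]);d=R@H[:3,:3]@d;o=R@H[:3,3]+s["tcp_pos"]
    return o+R@np.zeros(3)+d*(z-o[2])/d[2]
E
python3 - <<'E'
from h import *
s=bot.get_state();print(s["tcp_pos"],s["tcp_rot"],s["joint_positions"],s["joint_velocities"],tub(s["tcp_pos"]))
im=bot.capture("wrist")
s2=bot.get_state();print(s2["tcp_pos"],go([0,.08,.14]))
np.save("s1.npy",np.r_[s["tcp_pos"],s["tcp_rot"]])
cv2.imwrite("pics/w1.png",im[...,::-1])
E
```

```text
[0.4921 0.2554 0.2309] [ 0.      0.5363  0.844  -0.0002] [ 0.3644  0.3353  0.0192  1.2551 -0.0003  1.4966] [ 0.7187  0.7257  1.018   0.2777 -0.0063  0.7196] [-0.0328  0.0476  0.2309]
[0.4943 0.262  0.2299] [2.6767 2.7845 9.007 ]
```

View pics/w1.png

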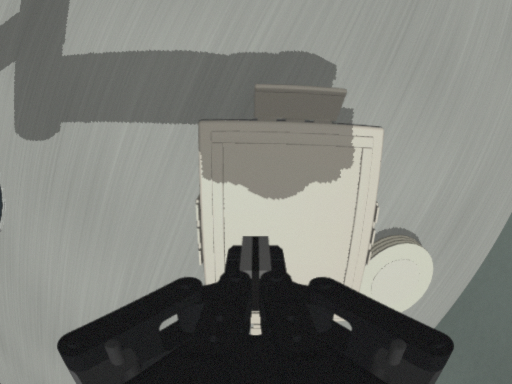

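The wrist view shows the lid's +y corners at (199,121) and (382,128), with the raised tab's edge from (257,86) to (345,91). The arm was still moving, so I'll settle it in the next move and use this only as a rough cross-check.

```bash
python3 - <<'E'
from h import *
v=np.load("s1.npy");s=dict(tcp_pos=v[:3],tcp_rot=v[3:])
for p,z in(((199,121),.12),((382,128),.12),((257,86),.15),((345,91),.15)):
    X=wray(s,p,z);print(X,tub(X))
E
```

```text
[0.4218 0.2922 0.12  ] [-0.0809  0.1108  0.12  ]
[0.5697 0.3583 0.12  ] [0.0811 0.1079 0.12  ]
[0.4549 0.3378 0.15  ] [-0.0316  0.138   0.15  ]
[0.5158 0.3649 0.15  ] [0.0351 0.1367 0.15  ]
```

Request:
{"method": "jog_arm", "body": {"motion": [[[0, 0, 0], [0, 0, 0], 0], [[0, 0, 0], [0, 0, 0], 0]]}}

```text
clock: 2.03
tcp_pos: [0.4917, 0.2534, 0.2305]
tcp_rot: [-0.0, 0.536, 0.844, -0.001]
contact_force: [-0.4, 0.5, 0.7]
width: 0.0004
```

```bash
python3 - <<'E'
from h import *
s=bot.get_state();print(s["clock"],tub(s["tcp_pos"]),s["joint_velocities"],s["contact_force"],go([0,.08,.14]))
E
```

```text
2.0333 [-0.034   0.046   0.2305] [-0.0348 -0.0347 -0.0245  0.0041 -0.002   0.0002] [-0.4154  0.4614  0.6582] [3.4001 3.4252 9.0409]
```

The wrist check agrees: lid edge at uy≈0.109, tab centred and still standing. Now down over the lid just inside the tab.

Request:
{"method": "jog_arm", "body": {"motion": [[[2, 2, 3], [0, 0, 0], 0], [[3.4, 3.4, 6], [0, 0, 0], 0], [[3.4, 3.4, 8], [0, 0, 0], 0], [[3.4, 3.4, 9], [0, 0, 0], 0], [[3.8, 3.4, 9.2], [0, 0, 0], 0], [[4.6, 3.4, 9.2], [0, 0, 0], 0], [[5.4, 3.4, 9.2], [0, 0, 0], 0], [[6.2, 3.4, 9.2], [0, 0, 0], 0], [[7, 3.4, 9.2], [0, 0, 0], 0], [[7.8, 3.4, 9.2], [0, 0, 0], 0], [[8.6, 3.4, 9.2], [0, 0, 0], 0], [[9.4, 3.4, 9.2], [0, 0, 0], 0], [[9.4, 3.4, 9.2], [0, 0, 0], 0], [[9.4, 3.4, 9.2], [0, 0, 0], 0]]}}

```text
clock: 3.2
tcp_pos: [0.4828, 0.3535, 0.1393]
tcp_rot: [-0.0, 0.536, 0.844, 0.0]
contact_force: [-0.6, 1.1, -0.3]
width: 0.0001
```

```bash
python3 - <<'E'
from h import *
s=bot.get_state();print(s["clock"],tub(s["tcp_pos"]),s["contact_force"],go([0,.14,.078]))
E
```

```text
3.2 [0.0003 0.1404 0.1393] [-0.5799  1.0823 -0.3448] [-0.0382 -0.0352  6.1306]
```

Request:
{"method": "jog_arm", "body": {"motion": [[[0, 0, 0.6], [0, 0, 0], 0], [[0, 0, 1.2], [0, 0, 0], 0], [[0, 0, 1.8], [0, 0, 0], 0], [[0, 0, 2.3], [0, 0, 0], 0], [[0, 0, 2.8], [0, 0, 0], 0], [[0, 0, 3.3], [0, 0, 0], 0], [[0, 0, 3.8], [0, 0, 0], 0], [[0, 0, 4.2], [0, 0, 0], 0], [[0, 0, 4.6], [0, 0, 0], 0], [[0, 0, 5.0], [0, 0, 0], 0], [[0, 0, 5.4], [0, 0, 0], 0], [[0, 0, 5.8], [0, 0, 0], 0], [[0, 0, 6.1], [0, 0, 0], 0], [[0, 0, 6.1], [0, 0, 0], 0]]}}

```text
clock: 4.37
tcp_pos: [0.4828, 0.3529, 0.0774]
tcp_rot: [-0.0, 0.536, 0.844, -0.0]
contact_force: [-0.7, 2.7, -0.8]
width: -0.0002
```

```bash
python3 - <<'E'
from h import *
s=bot.get_state();print(s["clock"],tub(s["tcp_pos"]),s["contact_force"],go([0,.124,.078]))
im=bot.capture("side");cv2.imwrite("pics/s2.png",cv2.resize(im[180:380,90:330,::-1],(720,600),interpolation=cv2.INTER_CUBIC))
E
```

```text
4.3667 [0.0001 0.1398 0.0774] [-0.7109  2.6849 -0.8069] [-1.5817 -0.0099 -0.0593]
```

View pics/s2.png

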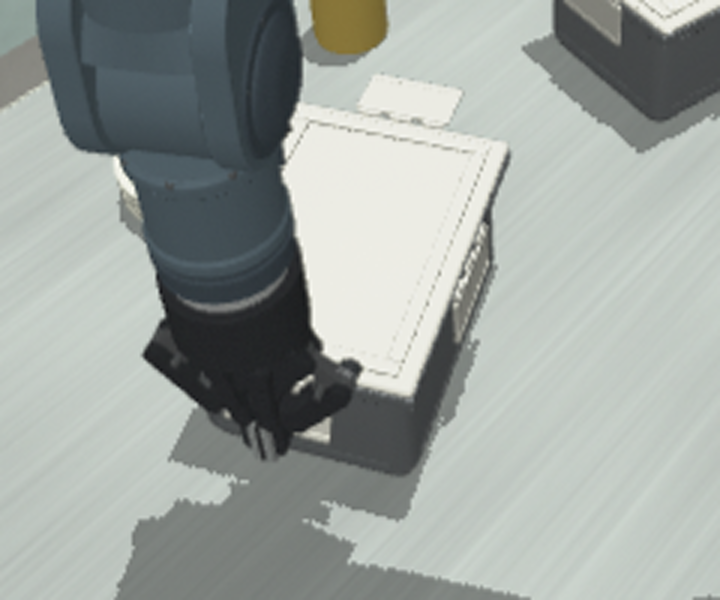

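The fingertip is in front of the +y end wall with the tab bent down behind it (tab corner at about (320,430) in the crop), and the tub looks unmoved. Now pressing in gently.

Request:
{"method": "jog_arm", "body": {"motion": [[[-0.2, 0, 0], [0, 0, 0], 0], [[-0.4, 0, 0], [0, 0, 0], 0], [[-0.6, 0, 0], [0, 0, 0], 0], [[-0.7, 0, 0], [0, 0, 0], 0], [[-0.8, 0, 0], [0, 0, 0], 0], [[-0.9, 0, 0], [0, 0, 0], 0], [[-1.0, 0, 0], [0, 0, 0], 0], [[-1.1, 0, 0], [0, 0, 0], 0], [[-1.2, 0, 0], [0, 0, 0], 0], [[-1.3, 0, 0], [0, 0, 0], 0], [[-1.3, 0, 0], [0, 0, 0], 0]]}}

```text
clock: 5.33
tcp_pos: [0.4888, 0.3407, 0.0783]
tcp_rot: [0.0, 0.537, 0.844, -0.0]
contact_force: [-1.3, 0.4, -1.0]
width: 0.0003
```

```bash
python3 - <<'E'
from h import *
s=bot.get_state();f=s["contact_force"];print(s["clock"],tub(s["tcp_pos"]),f,tub([*(C+f[:2]),f[2]]))
E
```

```text
5.3333 [0.0004 0.1262 0.0783] [-1.2697  0.3509 -1.0171] [-1.001   0.8563 -1.0171]
```

Request:
{"method": "jog_arm", "body": {"motion": [[[-0.1, 0, 0], [0, 0, 0], 0], [[-0.2, 0, 0], [0, 0, 0], 0], [[-0.2, 0, 0], [0, 0, 0], 0]]}}

```text
clock: 5.58
tcp_pos: [0.4889, 0.3403, 0.0783]
tcp_rot: [-0.001, 0.536, 0.844, 0.001]
contact_force: [-3.3, 4.7, -1.2]
width: 0.0005
```

Request:
{"method": "jog_arm", "body": {"motion": [[[-0.1, 0, 0], [0, 0, 0], 0], [[-0.15, 0, 0], [0, 0, 0], 0], [[-0.15, 0, 0], [0, 0, 0], 0]]}}

```text
clock: 5.83
tcp_pos: [0.489, 0.3403, 0.0783]
tcp_rot: [-0.002, 0.536, 0.844, 0.002]
contact_force: [-4.2, 8.5, -1.1]
width: -0.0
```

```bash
python3 - <<'E'
from h import *
s=bot.get_state();f=s["contact_force"];print(s["clock"],tub(s["tcp_pos"]),f,tub([*(C+f[:2]),f[2]]))
E
```

```text
5.8333 [0.0003 0.1258 0.0783] [-4.1567  8.5341 -1.1049] [-0.1448  9.4914 -1.1049]
```

Contact at 9.5 N now doesn't yield. That's either the tab at its stop or the gripper on the lid edge. I'll back off and look.

Request:
{"method": "jog_arm", "body": {"motion": [[[0.5, 0, 0], [0, 0, 0], 0], [[1.5, 0, 0], [0, 0, 0], 0], [[4, 0, 0], [0, 0, 0], 0], [[7, 0, -2], [0, 0, 0], 0], [[8, 0, -5], [0, 0, 0], 0], [[8, 0, -9], [0, 0, 0], 0], [[8, 0, -12], [0, 0, 0], 0], [[4, 0, -12], [0, 0, 0], 0], [[0, 0, -12], [0, 0, 0], 0], [[-4, 0, -12], [0, 0, 0], 0], [[-8, 0, -12], [0, 0, 0], 0], [[-12, 0, -12], [0, 0, 0], 0], [[-12, 0, -12], [0, 0, 0], 0], [[-12, 0, -12], [0, 0, 0], 0]]}}

```text
clock: 7.0
tcp_pos: [0.5421, 0.2271, 0.1985]
tcp_rot: [0.001, 0.538, 0.843, -0.0]
contact_force: [0.6, -0.1, 0.2]
width: -0.0001
```

```bash
python3 - <<'E'
from h import *
s=bot.get_state();print(s["clock"],tub(s["tcp_pos"]),s["contact_force"])
im=bot.capture("wrist");np.save("s2.npy",np.r_[s["tcp_pos"],s["tcp_rot"]])
b=bot.capture("side");w=im[20:260,130:450,::-1];b=b[190:370,110:290,::-1]
cv2.imwrite("pics/c3.png",np.hstack([cv2.resize(w,(400,300)),cv2.resize(b,(400,300),interpolation=cv2.INTER_CUBIC)]))
cv2.imwrite("pics/w3.png",im[...,::-1])
E
```

```text
7.0 [0.0005 0.0008 0.1985] [ 0.5811 -0.0662  0.1653]
```

View pics/c3.png

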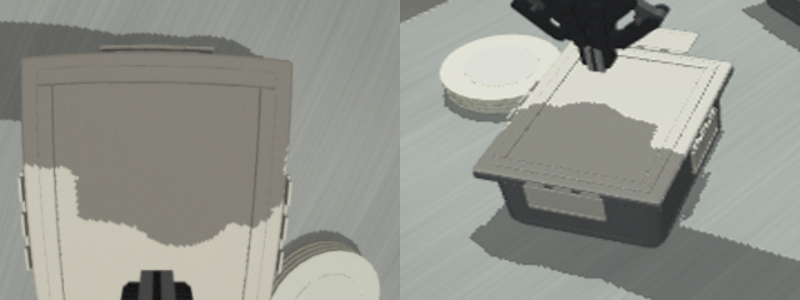

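The +y tab now hangs flat in the vertical plane under the lid (side crop (565,203), wrist crop thin line at (155,48)). It matches the shut tabs rather than having sprung back to 0.6. The tub hasn't visibly moved. The same stroke goes at the -y end, which is level, so press straight down.

Request:
{"method": "jog_arm", "body": {"motion": [[[-4, 0, 0], [0, 0, 0], 0], [[-8, 0, 0], [0, 0, 0], 0], [[-12, 0, 1], [0, 0, 0], 0], [[-14, 0, 4], [0, 0, 0], 0], [[-14, 0, 6], [0, 0, 0], 0], [[-14, 0, 6.8], [0, 0, 0], 0], [[-14, 0, 7.4], [0, 0, 0], 0], [[-14, 0, 8], [0, 0, 0], 0], [[-14, 0, 8.5], [0, 0, 0], 0], [[-14, 0, 9], [0, 0, 0], 0], [[-14, 0, 9.5], [0, 0, 0], 0], [[-14, 0, 10], [0, 0, 0], 0], [[-14, 0, 10.4], [0, 0, 0], 0], [[-14, 0, 10.8], [0, 0, 0], 0], [[-14, 0, 11.2], [0, 0, 0], 0], [[-14, 0, 11.6], [0, 0, 0], 0], [[-14, 0, 12], [0, 0, 0], 0], [[-14, 0, 12], [0, 0, 0], 0]]}}

```text
clock: 8.6
tcp_pos: [0.6003, 0.1019, 0.0773]
tcp_rot: [-0.0, 0.537, 0.844, -0.0]
contact_force: [2.2, -2.5, -0.8]
width: -0.0002
```

Request:
{"method": "jog_arm", "body": {"motion": [[[0.2, 0, 0], [0, 0, 0], 0], [[0.4, 0, 0], [0, 0, 0], 0], [[0.6, 0, 0], [0, 0, 0], 0], [[0.7, 0, 0], [0, 0, 0], 0], [[0.8, 0, 0], [0, 0, 0], 0], [[0.9, 0, 0], [0, 0, 0], 0], [[1.0, 0, 0], [0, 0, 0], 0], [[1.1, 0, 0], [0, 0, 0], 0], [[1.1, 0, 0], [0, 0, 0], 0]]}}

```text
clock: 9.35
tcp_pos: [0.5954, 0.1128, 0.0784]
tcp_rot: [-0.0, 0.536, 0.844, 0.0]
contact_force: [0.3, -0.9, -0.3]
width: 0.0002
```

```bash
python3 - <<'E'
from h import *
s=bot.get_state();f=s["contact_force"];print(s["clock"],tub(s["tcp_pos"]),f,tub([*(C+f[:2]),f[2]]))
E
```

```text
9.35 [ 0.0003 -0.1253  0.0784] [ 0.3363 -0.8591 -0.3365] [-0.0598 -0.9206 -0.3365]
```

Request:
{"method": "jog_arm", "body": {"motion": [[[0.1, 0, 0], [0, 0, 0], 0], [[0.2, 0, 0], [0, 0, 0], 0], [[0.2, 0, 0], [0, 0, 0], 0]]}}

```text
clock: 9.6
tcp_pos: [0.5948, 0.1145, 0.0783]
tcp_rot: [-0.0, 0.536, 0.844, 0.0]
contact_force: [0.2, -0.6, -0.2]
width: 0.0
```

Request:
{"method": "jog_arm", "body": {"motion": [[[0.1, 0, 0], [0, 0, 0], 0], [[0.15, 0, 0], [0, 0, 0], 0], [[0.15, 0, 0], [0, 0, 0], 0]]}}

```text
clock: 9.85
tcp_pos: [0.5943, 0.1156, 0.0783]
tcp_rot: [0.0, 0.537, 0.844, 0.0]
contact_force: [0.0, -1.4, -1.1]
width: 0.0004
```

```bash
python3 - <<'E'
from h import *
s=bot.get_state();f=s["contact_force"];print(s["clock"],tub(s["tcp_pos"]),f,tub([*(C+f[:2]),f[2]]))
E
```

```text
9.85 [ 0.0004 -0.1224  0.0783] [ 0.0273 -1.3675 -1.0741] [-0.5553 -1.25   -1.0741]
```

Request:
{"method": "jog_arm", "body": {"motion": [[[0.1, 0, 0], [0, 0, 0], 0], [[0.2, 0, 0], [0, 0, 0], 0], [[0.2, 0, 0], [0, 0, 0], 0]]}}

```text
clock: 10.1
tcp_pos: [0.5941, 0.1159, 0.0783]
tcp_rot: [0.001, 0.537, 0.844, -0.001]
contact_force: [2.2, -5.5, -1.9]
width: 0.0
```

```bash
python3 - <<'E'
from h import *
s=bot.get_state();f=s["contact_force"];print(s["clock"],tub(s["tcp_pos"]),f,tub([*(C+f[:2]),f[2]]))
im=bot.capture("scene");cv2.imwrite("pics/c4.png",cv2.resize(im[80:200,220:360,::-1],(700,600),interpolation=cv2.INTER_CUBIC))
E
```

```text
10.1 [ 0.0004 -0.122   0.0783] [ 2.2469 -5.4979 -1.9499] [-0.297  -5.9318 -1.9499]
```

View pics/c4.png

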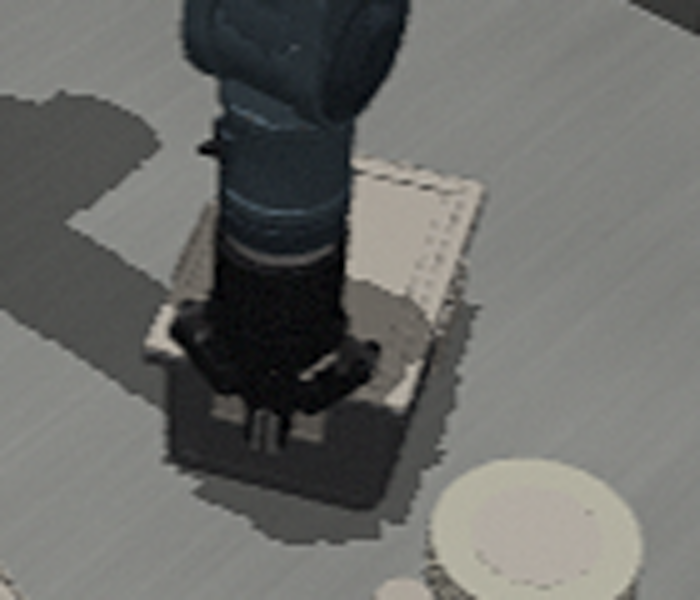

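The -y tab is pressed flat against the wall by the fingertip, at 6 N and no longer moving. I'll press a touch more, to about 9 N as at the first end, then back off and look.

Request:
{"method": "jog_arm", "body": {"motion": [[[0.1, 0, 0], [0, 0, 0], 0], [[0.15, 0, 0], [0, 0, 0], 0], [[0.15, 0, 0], [0, 0, 0], 0]]}}

```text
clock: 10.4
tcp_pos: [0.594, 0.116, 0.0783]
tcp_rot: [0.002, 0.537, 0.843, -0.002]
contact_force: [3.7, -9.2, -3.1]
width: -0.0001
```

Request:
{"method": "jog_arm", "body": {"motion": [[[-0.5, 0, 0], [0, 0, 0], 0], [[-1.5, 0, 0], [0, 0, 0], 0], [[-4, 0, 0], [0, 0, 0], 0], [[-6, 0, -3], [0, 0, 0], 0], [[-6, 0, -7], [0, 0, 0], 0], [[-6, 0, -11], [0, 0, 0], 0], [[-6, 0, -14], [0, 0, 0], 0], [[-6, 0, -16], [0, 0, 0], 0], [[-10, 0, -16], [0, 0, 0], 0], [[-14, 0, -16], [0, 0, 0], 0], [[-17, 0, -16], [0, 0, 0], 0], [[-17, 0, -16], [0, 0, 0], 0], [[-17, 0, -16], [0, 0, 0], 0]]}}

```text
clock: 11.48
tcp_pos: [0.6652, -0.037, 0.2377]
tcp_rot: [-0.0, 0.538, 0.843, 0.0]
contact_force: [0.2, 0.9, 0.3]
width: -0.0001
```

```bash
python3 - <<'E'
from h import *
s=bot.get_state();print(s["clock"],tub(s["tcp_pos"]),s["contact_force"])
a=bot.capture("scene");b=bot.capture("side");w=bot.capture("wrist")
np.save("s5.npy",np.r_[s["tcp_pos"],s["tcp_rot"]])
z=lambda i:cv2.resize(i,(400,400),interpolation=cv2.INTER_CUBIC)
cv2.imwrite("pics/c5.png",np.hstack([z(a[80:200,230:350,::-1]),z(b[195:335,135:275,::-1])]))
cv2.imwrite("pics/s5.png",a[...,::-1]);cv2.imwrite("pics/d5.png",b[...,::-1]);cv2.imwrite("pics/w5.png",w[...,::-1])
E
```

```text
11.4833 [-0.     -0.2906  0.2377] [0.2459 0.8976 0.3265]
```

View pics/c5.png

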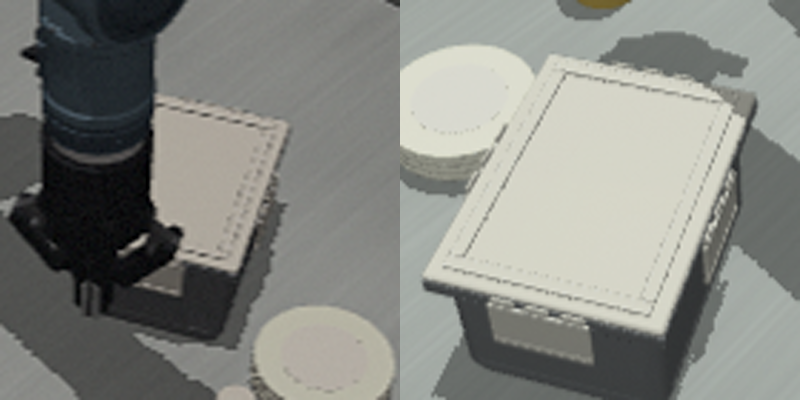

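```bash
python3 - <<'E'
from h import *
for ang in(.6,1.1,1.53):
    r,h=.042*np.cos(ang),.119-.042*np.sin(ang)
    p=proj("scene",[world([.035,-.11-r,h])]);q=proj("side",[world([x,.11+r,h]) for x in(.035,-.035)])
    print(ang,(p-[230,80])*400/120,(q-[135,195])*400/140+[400,0])
E
```

```text
0.6 [[174.0795 306.5995]] [[470.7294 364.4712]
 [575.1294 389.2828]]
1.1 [[177.5477 304.5588]] [[484.1636 355.8175]
 [586.1355 379.8377]]
1.53 [[182.036  294.6008]] [[495.9573 337.4508]
 [596.1878 360.6855]]
```

Both observed free-edge corners, scene (183,295) and side (594,363), match the predictions for 1.53 rad (182,295 and 596,361). They don't match 0.6 or 1.1. The arm is clear, so I'm handing in.

```bash
python3 -c "
from rig import bot
print(bot.sign_off(), bot.get_state()['clock'])"
```

```text
the job is handed in; nothing more can be done
the job is handed in; nothing more can be done
```

Both open tabs on the tub are pushed down and shut, and I handed the job in at about 11.6 s of the 48 s allowed. I used the shut gripper pointing down, swept each tab over and down with the fingertip, then pressed it slowly against the end wall. The press force stayed under about 11 N.

**Last checks, with the arm clear:**
- **Tabs:** both stayed shut when released. In the last pictures their free-edge corners lie within about 3 pixels (in the enlarged crops) of where a tab at 1.53 rad should appear. They do not fit the 0.6 rad a tab springs back to.
- **Tub:** in the side view its lid corners are where they were at the start, to about a millimetre.
- **Bystanders:** the arm's path stayed clear of the other tub, the bottle, the saucers and the beaker. I did not measure their positions again afterwards.

**Not confirmed directly:** I did not detect the click itself, because force was only read at the end of each move. That the catches engaged is inferred from the tabs staying down. The two tabs also stopped about 4 mm differently from the tub centre I had estimated (126 mm at the +y end, 122 mm at the -y end). I put this down to about 2 mm of error in that estimate.

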